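# Tighten the pipe rest's hidden screw

## Task

The blowpipe rest on the glass studio's bench is loose: its hold-down screw sits out of sight at the bottom of the hole in the rest's round boss. Take the T-handled hex key out of its wooden stand, set it down the hole, turn it with light pressure until it drops fully into the screw's socket, then tighten the screw clockwise until it comes to its stop, without ever forcing it. Let go and leave the key standing in the screw, and do not disturb the goblet, the tin and the bottle.

Things in the scene. Friction and masses are not known exactly. Their poses are not given: they have to be found in the camera images.
- key_bar (a point): Centre of the crossbar of the loose T-handled hex key (0.5 kg), standing upright in its stand. The dark steel bar, 90 mm long (along x), 16 mm wide (y), 20 mm high (z), is gripped across its width from above. The shaft below, a hexagon 19 mm across flats and 21.9 mm across corners (two of them along x), runs down the z axis to its foot 130 mm below this point.
- key_tip (a point): Centre of the key's foot, the lower end of its hexagonal shaft (sharp edges); axes as of key_bar.
- stand_top (a point): Centre of the round hole in the top of the stand, a fixed wooden block 75 x 75 x 50 mm. The hole is 23.8 mm wide and 40 mm deep; the key's foot stands on its bottom, so the key comes out once raised by more than 40 mm.
- hole_mouth (a point): Centre of the access hole in the round boss (62 mm wide) of the fixed grey pipe rest, 50 mm above the bench, z up. Its mouth is countersunk from 31 to 22.2 mm wide over the top 5 mm; below, the hole is round, 22.2 mm wide, down to the screw. The foot plate (90 x 190 mm) runs to this point's +y, where 105 mm away a fork with two rollers reaches 55 mm above this point.
- screw_face (a point): Centre of the screw head's upper face, 22 mm below hole_mouth on its axis; it does not turn. In the face is a hexagonal socket 19.8 mm across flats, 14 mm deep. Key fully home: foot 14 mm below this point; wrongly turned, it stops about level with it. Which way the socket's flats face is unknown (unrelated to the rest's yaw or the screw's angle); it fits every 60 degrees, 4 degrees of play.
- screw (a joint): Angle of the screw in rad, growing as it is turned clockwise seen from above; its stop, where it is tight, is at 1.5. It begins somewhere from 0.3 to 0.8; there is no stop the other way. It turns with a steady friction of about 0.2 N m (no spring) and stays where it is left.
- goblet: Bystander: green glass goblet, 68 mm wide, 160 mm high; origin under its foot, z up.
- tin: Bystander: round aluminium tin, 72 mm wide, 50 mm high; origin under its centre, z up.
- bottle: Bystander: yellow bottle, 64 mm wide, 180 mm high; origin under its centre, z up.
Not all that is in view belongs to the job. What is shaped like the part that bears key_bar but yellow is not meant.

How it is judged:
By the outcome, as a careful person would: the job done as asked, in the order asked, and still so for the second after the job is handed in, with the robot touching nothing.
It also fails if it takes over 72 s, if anything falls off the work surface, if the arm or the gripper's body presses on something with over 40 N, if the wrist force passes 120 N, or if a joint passes its speed limit or range.

## Robot

A 6-joint arm with a two-finger parallel gripper is mounted at the origin on the work surface. World frame = base frame: x ahead of the robot, y to its left, z up, the work surface at z = 0. Lengths are in mm, angles in rad, forces in N, time in s.
With the tool pointing down it reaches from about 400 to 925 mm from the base axis. Payload 12.5 kg.
Tool frame: the origin (TCP) lies at the centre of the arm's flange, where the gripper is bolted on; the fingertips stand 190 mm ahead of it and the grasp point (between the pads) lies 171 mm ahead of it; z points along the fingers, y is the line along which they close (so a half turn about z gives the same grasp; the last joint's range is limited). The gripper opens to 95 mm and grips with 3 to 60 N. Pads are 20 mm wide; open, the fingers measure 119 mm over their backs; the gripper's body (75 mm by 180 mm) begins 59 mm behind the grasp point.
Start: joints at [1.16, 0.491, 1.559, -0, 1.092, -0.106], TCP at [187.54, 596.199, 404.761] pointing down, gripper open.
Joint ranges: [-3.1, 3.1], [-0.84, 2.19], [0.05, 2.79], [-1.13, 4.28], [0.06, 2.93], [-2.69, 2.69]. Speed limits (rad/s): [2.22, 2.22, 2.79, 3.14, 3.14, 3.14].

## Interface

Orientations are given as [roll, pitch, yaw] about the fixed x, y, z axes, in that order (R = Rz(yaw) Ry(pitch) Rx(roll)).
In Python, from cell import env, read_camera, search_frame, cut_out gives the robot as it stands. The module is installed in compiled form; this text tells all that it offers.
- The arm moves only by the tool move_arm, never from a script. Its argument "commands" is a list of rows, each a list of 3 entries, a list of its own where there are three numbers: the shift along the world's x, y, z normalised to -1 to 1, where 1 is 0.03 m, then the turn about the world's z normalised to -1 to 1, where 1 is 0.08 rad, then the opening, from -1 (shut) to 1 (fully open), so that 0 is half open. A call has 1 to 20 rows; each row shifts and turns the commanded pose from where the row before left it; what a row does not reach is not made up. A row lasts 1/12 s, in which the tool goes at most 41.7 mm and 7.16 degrees, less where a joint would pass 70% of its speed; a pose out of reach is approached as far as the arm can. A call with a number of a shift or a turn outside -1 to 1 is refused whole. A call with a gripper value outside its range is refused whole. The fingers move at their own pace and stop on an object; the grip force is fixed at half the most. Time passes only in rows, so rows that do not move let the fingers close. It gives the time, the measured TCP pose, the force, the opening and the grip force at its end, in the units of the state.
- env.state(): the state, without advancing time (a new reading comes with each control period).
- read_camera(name): name is "side" or "top" or "wrist"; returns a dict with "image" (384x512x3 uint8, red, green, blue), "fx", "fy", "cx", "cy" (pixels), "rvec" (rotation vector, rad) and "tvec" (3), from world to camera coordinates, as OpenCV has them. Camera axes: x right, y down, z forward; pixel columns grow to the right and rows downward; lengths in mm; the calibration is good to about 2 mm. A picture is of the moment at which its call begins. There is no depth.
- env.job_done(): hands the job in; it is judged then, once.
Trained networks look in a picture, given as the dict that the camera call returned (one of the last four; its "shot" number tells which), for a name from the list of things; names that differ only in an ending like _2 or _b are one class to them, and where a whole thing is asked for, a point or a joint stands for the part that bears it (a point fixed in the world has none). Each returns a list of dicts, best first, with "confidence" (0 to 1); they miss things now and then, are a little off and sometimes report something else, mostly with a low value. They report only what shows in the picture. A call takes as long as a camera call. They do not tell look-alikes from the thing itself.
- search_frame(thing, picture): "at" ([column, row] in pixels, amid what is visible of it).
- cut_out(thing, picture): "region" (384x512 bool, what is visible of it) and "at" ([column, row] in pixels, amid what is visible of it).
The state is a dict: "t": time; "joints": joint angles; "qvel": joint speeds; "tau": joint torques, N m; "eef_pos": TCP position; "tcp_rot": TCP orientation; "ft_force": force on the tool from outside, world axes, zero at the start; "moment": the same for the moment, N m; "opening": opening from 0.0 (shut) to 1.0 (fully open); "grip_force": force on a finger pad.
Only numpy, scipy, OpenCV 4.12 (cv2) and the standard library are available. Lean on these libraries where they do the work, as an engineer would, in place of code of your own. Each camera call takes 0.05 s, during which the arm holds its last target. There are 200 camera calls.

## Working session

There is one attempt and no reset: what is moved stays moved. The work goes in short steps, Python scripts to look and compute and a tool call to move; the robot and the scene stay as the last step left them, time stands still between calls to the robot, and variables do not carry over. Pictures are saved under pics/ and viewed, at most 10 in all, crops included, and the job is handed in when it is done.

Besides the shell and the picture viewer there is one more tool, called after ">>>" by a JSON object that holds its "name" and its "arguments". move_arm: Moves the arm, as the interface text tells. Its arguments: {"type":"object","properties":{"commands":{"type":"array","items":{"type":"array"}}},"required":["commands"]}

```bash
mkdir -p pics; cat > h.py <<'E'
import numpy as np, cv2
from cell import env, read_camera, search_frame, cut_out
def ray(p,uv):
    R=cv2.Rodrigues(np.array(p["rvec"],float))[0]; t=np.array(p["tvec"],float).ravel()
    d=R.T@np.array([(uv[0]-p["cx"])/p["fx"],(uv[1]-p["cy"])/p["fy"],1]); return -R.T@t,d/np.linalg.norm(d)
def onz(p,uv,z):
    c,d=ray(p,uv); return c+d*(z-c[2])/d[2]
def tri(rs):
    A=sum(np.eye(3)-np.outer(d,d) for c,d in rs); b=sum((np.eye(3)-np.outer(d,d))@c for c,d in rs); return np.linalg.solve(A,b)
def proj(p,X):
    return cv2.projectPoints(np.array(X,float).reshape(-1,3),np.array(p["rvec"],float),np.array(p["tvec"],float),np.array([[p["fx"],0,p["cx"]],[0,p["fy"],p["cy"]],[0,0,1]],float),None)[0].reshape(-1,2)
def save(n,im): cv2.imwrite(n,cv2.cvtColor(im,cv2.COLOR_RGB2BGR))
E
python3 - <<'E'
from h import *
P={n:read_camera(n) for n in("top","side","wrist")}
save("pics/a.png",cv2.resize(np.vstack([np.hstack([P["top"]["image"],P["side"]["image"]]),np.hstack([P["wrist"]["image"],0*P["wrist"]["image"]])]),(800,600)))
for n in P: print(n,np.round(ray(P[n],(256,192)),2).tolist(),P[n]["fx"])
for k in["key_bar","key_tip","stand_top","hole_mouth","goblet","tin","bottle"]:
  for n in P: print(k,n,[(np.round(r["at"]).tolist(),round(r["confidence"],2)) for r in search_frame(k,P[n])][:3])
E
```

```text
top [[457.64, -8.93, 1124.34], [0.1, 0.01, -0.99]] 367.512398638983
side [[163.9, -1039.31, 978.18], [0.31, 0.74, -0.6]] 422.7336108103992
wrist [[118.31, 618.46, 383.44], [0.25, -0.08, -0.96]] 326.22659594731596
key_bar top [([142.0, 236.0], 0.85), ([181.0, 269.0], 0.69), ([193.0, 219.0], 0.6)]
key_bar side [([208.0, 175.0], 0.77), ([190.0, 157.0], 0.73), ([174.0, 184.0], 0.55)]
key_bar wrist []
key_tip top [([188.0, 222.0], 0.77), ([179.0, 268.0], 0.72), ([142.0, 233.0], 0.69)]
key_tip side [([189.0, 157.0], 0.79), ([208.0, 169.0], 0.48), ([170.0, 182.0], 0.48)]
key_tip wrist []
stand_top top [([200.0, 220.0], 0.75), ([190.0, 219.0], 0.31)]
stand_top side [([210.0, 192.0], 0.57), ([296.0, 199.0], 0.42)]
stand_top wrist []
hole_mouth top [([296.0, 200.0], 0.55), ([238.0, 120.0], 0.17)]
hole_mouth side [([255.0, 248.0], 0.96)]
hole_mouth wrist []
goblet top [([91.0, 181.0], 0.96)]
goblet side [([213.0, 129.0], 0.6)]
goblet wrist []
tin top [([242.0, 122.0], 0.7)]
tin side [([297.0, 202.0], 0.61), ([254.0, 248.0], 0.5)]
tin wrist []
bottle top [([424.0, 157.0], 0.58)]
bottle side [([346.0, 309.0], 0.55)]
bottle wrist []
```

View pics/a.png

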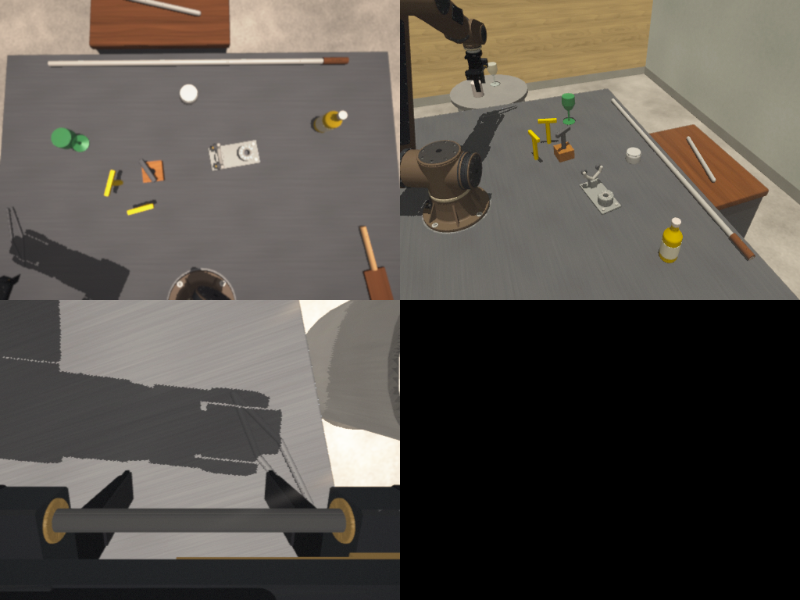

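The dark key stands in the orange-brown stand (top ≈ (193,219), side ≈ (208,175)), with two yellow decoys to its left. The pipe rest's boss is at top ≈ (315,196), with its fork toward −x in the top picture.

```bash
python3 - <<'E'
from h import *
P={n:read_camera(n) for n in("top","side")}
a,b=P["top"],P["side"]
for n,u,v in(("key",(191,218),(208,175)),("boss",(315,196),(262,253)),("goblet",(91,181),(213,129)),("tin",(242,122),(297,202)),("bottle",(424,157),(346,309))):
  print(n,tri([ray(a,u),ray(b,v)]).round(),onz(a,u,50).round(),onz(b,v,50).round())
for u in((142,236),(181,269)): print("yellow",onz(a,u,140).round())
print("stand",onz(a,(200,220),50).round())
A=cv2.resize(a["image"][150:290,110:250],(400,400),interpolation=2);C=cv2.resize(a["image"][160:230,255:345],(400,311),interpolation=2)
D=cv2.resize(b["image"][130:280,150:300],(400,400),interpolation=2)
c=np.zeros((600,800,3),np.uint8);c[:300,:400]=A[100:];c[:400,400:]=D;c[289:600,:400]=C
save("pics/b.png",c)
E
```

```text
key [492. 176. 112.] [496. 187.  50.] [514. 265.  50.]
boss [ 557. -179.   32.] [ 556. -176.   50.] [ 549. -195.   50.]
goblet [593. 438. 147.] [608. 482.  50.] [640. 611.  50.]
tin [791.  39.  13.] [782.  37.  50.] [764.  -2.  50.]
bottle [ 662. -489.   86.] [ 669. -505.   50.] [ 682. -467.   50.]
yellow [447. 300. 140.]
yellow [360. 196. 140.]
stand [490. 161.  50.]
```

View pics/b.png

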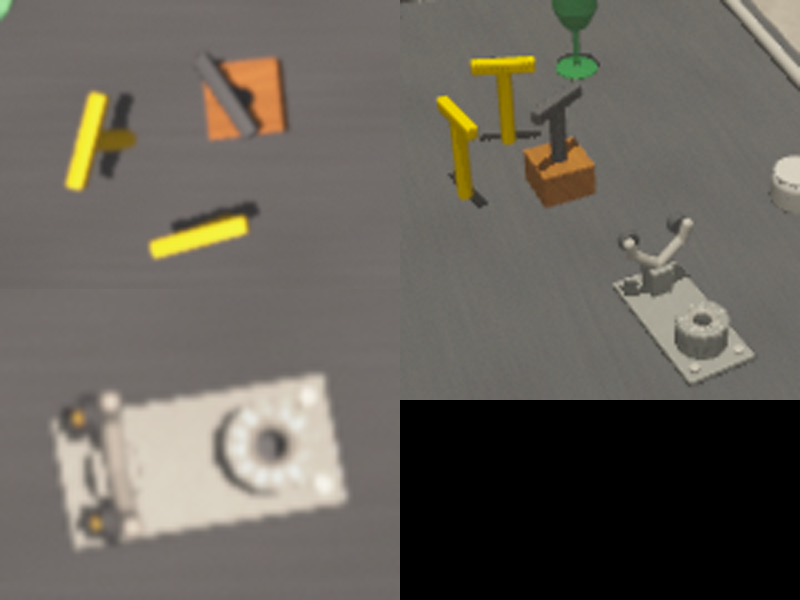

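```bash
python3 - <<'E'
from h import *
from scipy.spatial.transform import Rotation as Ro
P={n:read_camera(n) for n in("top","side")}
a,b=P["top"],P["side"]
e1,e2=onz(a,(181,206),150),onz(a,(196.8,230.5),150)
print(e1,e2,(e1+e2)/2,np.linalg.norm(e1-e2),"bar ang",np.degrees(np.arctan2(*(e1-e2)[1::-1])))
print(tri([ray(a,(189,218)),ray(b,(208.5,169))]))
print("hole",onz(a,(316.2,195),48),onz(b,(150+302/2.667,130+318/2.667),50))
s=env.state();R=Ro.from_euler("xyz",s["tcp_rot"]).as_matrix();print(s["eef_pos"],s["tcp_rot"],R.round(3))
for r in cut_out("hole_mouth",a)[:2]: print(r["at"],r["confidence"],r["region"].sum())
w=read_camera("wrist");RW=cv2.Rodrigues(np.array(w["rvec"]))[0]
print((RW@R).round(3).tolist(), RW@(np.array(s["eef_pos"]))+np.array(w["tvec"]).ravel())
E
```

```text
[524.74063306 195.65234326 150.        ] [459.70884985 153.37862962 150.        ] [492.22474145 174.51548644 150.        ] 77.56416500243758 bar ang 33.025759393672736
[493.00271782 176.49889093 137.96085481]
hole [ 559.30286803 -180.04472017   48.        ] [ 559.30198696 -181.15688296   50.        ]
[187.53145369 596.20019969 404.74366801] [3.14154935e+00 9.72062262e-06 2.83680301e+00] [[-0.954  0.3    0.   ]
 [ 0.3    0.954  0.   ]
 [-0.     0.    -1.   ]]
[425.1, 158.9] 0.64 828
[299.2, 198.5] 0.56 1789
[[0.001, 1.0, 0.001], [-0.966, 0.001, -0.259], [-0.259, -0.0, 0.966]] [-0.57985157 75.60916256 -1.22446511]
```

>>> {"name": "move_arm", "arguments": {"commands": [[[0.51,-0.7,0],0.55,1],[[0.51,-0.7,0],0.55,1],[[0.51,-0.7,0],0.55,1],[[0.51,-0.7,0],0.55,1],[[0.51,-0.7,0],0.55,1],[[0.51,-0.7,0],0.55,1],[[0.51,-0.7,0],0.55,1],[[0.51,-0.7,0],0.55,1],[[0.51,-0.7,0],0.55,1],[[0.51,-0.7,0],0.55,1],[[0.51,-0.7,0],0.55,1],[[0.51,-0.7,0],0.55,1],[[0.51,-0.7,0],0.55,1],[[0.51,-0.7,0],0.55,1],[[0.51,-0.7,0],0.55,1],[[0.51,-0.7,0],0.55,1],[[0.51,-0.7,0],0.55,1],[[0.51,-0.7,0],0.55,1],[[0.51,-0.7,0],0.55,1],[[0.51,-0.7,0],0.55,1]]}}

```text
t: 3.17
eef_pos: [494.1, 175.0, 404.9]
tcp_rot: [3.142, 0.0, -2.564]
ft_force: [0.4, 1.2, 0.4]
opening: 0.999
grip_force: 0.0
```

```bash
python3 - <<'E'
from h import *
w=read_camera("wrist");s=env.state();print(s["t"],s["eef_pos"],s["tcp_rot"],s["joints"])
save("pics/c.png",w["image"])
for k in("key_bar","stand_top"):
  for r in cut_out(k,w)[:3]:
    ys,xs=np.nonzero(r["region"]); print(k,r["confidence"],r["at"],len(xs))
    if k=="key_bar" and len(xs):
      box=cv2.minAreaRect(np.c_[xs,ys].astype(np.float32)); B=cv2.boxPoints(box); print(B.round(), np.array([onz(w,q,150) for q in B]).round(1).tolist(), onz(w,box[0],150))
E
```

```text
3.2167 [496.30269929 172.60345042 404.83723781] [-3.14025138e+00  8.16092482e-04 -2.56220644e+00] [ 2.09099242e-01  3.49812961e-01  1.80119895e+00 -1.14285457e-03
  9.89334874e-01 -1.94045564e+00]
key_bar 0.83 [259.5, 197.6] 2385
[[247. 141.]
 [269. 141.]
 [269. 255.]
 [247. 255.]] [[458.2, 145.7, 150.0], [449.6, 158.8, 150.0], [523.5, 208.3, 150.0], [532.9, 193.9, 150.0]] [489.29283    175.52668571 150.        ]
key_bar 0.66 [409.9, 221.6] 3652
[[346. 199.]
 [416. 144.]
 [470. 213.]
 [400. 268.]] [[453.9, 231.4, 150.0], [394.1, 248.3, 150.0], [411.6, 316.1, 150.0], [475.7, 301.5, 150.0]] [432.84398391 273.50245285 150.        ]
stand_top 0.86 [247.4, 171.7] 3785
```

View pics/c.png

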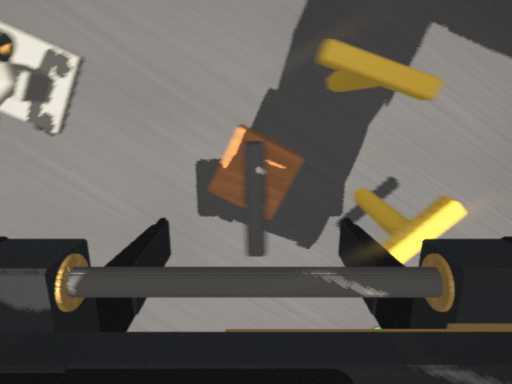

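The key's bar shows vertically at columns 247–269, rows 141–255, between the open fingers and aligned with the tool. The decoys are well to the right.

>>> {"name": "move_arm", "arguments": {"commands": [[[-0.08,0.02,-0.5],0,1],[[0,0,-0.5],0,1],[[0,0,-0.5],0,1],[[0,0,0],0,1],[[0,0,0],0,1],[[0,0,0],0,1]]}}

```text
t: 3.82
eef_pos: [491.0, 177.3, 360.5]
tcp_rot: [-3.141, 0.001, -2.566]
ft_force: [-0.9, 0.1, -0.7]
opening: 1.001
grip_force: 0.0
```

```bash
cat > bar.py <<'E'
from h import *
w=read_camera("wrist");s=env.state();print(s["t"],s["eef_pos"],s["tcp_rot"])
r=cut_out("key_bar",w)[0]
c=cv2.findContours(r["region"].astype(np.uint8),0,2)[0];c=max(c,key=cv2.contourArea).reshape(-1,2)
B=cv2.boxPoints(cv2.minAreaRect(c));print(r["confidence"],B.round(1).tolist())
import sys
z=float(sys.argv[1]);Q=np.array([onz(w,q,z) for q in B]);print(Q[:,:2].round(1).tolist(),Q.mean(0))
for i in range(2): d=Q[i+1]-Q[i];print(np.linalg.norm(d),np.degrees(np.arctan2(d[1],d[0])))
E
python3 bar.py 150
```

```text
3.8667 [491.09051496 177.22003533 360.68693903] [-3.14126295e+00  1.22728056e-03 -2.56616070e+00]
0.76 [[318.5, 81.5], [338.1000061035156, 22.700000762939453], [485.1000061035156, 71.69999694824219], [465.5, 130.5]]
[[401.3, 161.7], [371.7, 153.0], [347.5, 235.2], [377.1, 248.0]] [374.38975093 199.50517049 150.        ]
30.845789760255503 -163.66455405696655
85.72756440921519 106.44712453241458
```

```bash
sed -i 's/^r=cut_out.*/r=min(cut_out("key_bar",w),key=lambda r:abs(r["at"][0]-256))/' bar.py; python3 bar.py 150
```

```text
3.9667 [491.11561026 177.01978783 360.60327021] [-3.14121444e+00  1.28947734e-03 -2.56624186e+00]
0.66 [[240.0, 150.0], [267.0, 150.0], [267.0, 265.0], [240.0, 265.0]]
[[457.2, 145.5], [448.6, 158.7], [510.2, 199.6], [519.7, 185.1]] [483.93658704 172.18884845 150.        ]
15.7405217135414 123.02240690847962
73.96642147904736 33.59515793975736
```

>>> {"name": "move_arm", "arguments": {"commands": [[[-0.02,0,-0.27],0,1],[[0,0,-0.27],0,1],[[0,0,-0.27],0,1],[[0,0,-0.27],0,1],[[0,0,-0.27],0,1],[[0,0,-0.27],0,1],[[0,0,0],0,1],[[0,0,0],0,1],[[0,0,0],0,-1],[[0,0,0],0,-1],[[0,0,0],0,-1],[[0,0,0],0,-1],[[0,0,0],0,-1],[[0,0,0],0,-1],[[0,0,0],0,-1],[[0,0,0],0,-1]]}}

```text
t: 5.35
eef_pos: [490.5, 176.8, 311.2]
tcp_rot: [3.142, 0.0, -2.566]
ft_force: [0.6, 0.4, 0.5]
opening: 0.494
grip_force: 0.0
```

>>> {"name": "move_arm", "arguments": {"commands": [[[0,0,0],0,-1],[[0,0,0],0,-1],[[0,0,0],0,-1],[[0,0,0],0,-1],[[0,0,0],0,-1],[[0,0,0],0,-1],[[0,0,0],0,-1],[[0,0,0],0,-1]]}}

```text
t: 6.02
eef_pos: [490.5, 176.8, 311.2]
tcp_rot: [3.142, 0.0, -2.566]
ft_force: [0.4, -0.2, 0.2]
opening: 0.194
grip_force: 30.0
```

>>> {"name": "move_arm", "arguments": {"commands": [[[0,0,0],0,-1],[[0,0,0.3],0,-1],[[0,0,0.5],0,-1],[[0,0,0.5],0,-1],[[0,0,0.5],0,-1],[[0,0,0.5],0,-1],[[0,0,0.5],0,-1],[[0,0,0.5],0,-1],[[0,0,0.5],0,-1],[[0,0,0.2],0,-1],[[0,0,0],0,-1],[[0,0,0],0,-1]]}}

```text
t: 7.02
eef_pos: [490.3, 176.7, 430.8]
tcp_rot: [3.141, -0.001, -2.566]
ft_force: [0.7, -0.3, -6.6]
opening: 0.199
grip_force: 30.0
```

```bash
python3 - <<'E'
from h import *
s=env.state();print(s["eef_pos"],s["tcp_rot"],s["opening"],s["ft_force"],s["moment"],s["joints"])
P={n:read_camera(n) for n in("top","side","wrist")}
e=np.array(s["eef_pos"])
for n in P:
  print(n,"bar",proj(P[n],e-[0,0,171])," tip",proj(P[n],e-[0,0,301])," hole",proj(P[n],[559.3,-180.5,50]))
  for k in("key_bar","key_tip","hole_mouth"): print(k,[(np.round(r["at"]).tolist(),round(r["confidence"],2)) for r in search_frame(k,P[n])][:4])
a=P["wrist"]["image"];u,v=proj(P["side"],e-[0,0,230])[0].astype(int)
save("pics/d.png",np.hstack([cv2.resize(a,(400,300)),cv2.resize(P["side"]["image"][v-60:v+60,u-80:u+80],(400,300),interpolation=2)]))
E
```

```text
[490.26314223 176.74972833 430.76474367] [ 3.14126733e+00 -5.66836760e-04 -2.56636090e+00] 0.19868613772004826 [ 0.7427505  -0.33448075 -6.5719853 ] [0.0409355  0.07628392 0.0059581 ] [ 2.19208674e-01  3.15441421e-01  1.77653522e+00  1.23744794e-04
  1.05026070e+00 -1.92688089e+00]
top bar [[179.08676052 217.5007095 ]]  tip [[189.44739366 219.19547211]]  hole [[316.46074398 194.93383795]]
key_bar []
key_tip []
hole_mouth [([297.0, 198.0], 0.96)]
side bar [[206.39220241 139.15519875]]  tip [[207.88474254 171.01448579]]  hole [[263.15427681 249.09424541]]
key_bar [([207.0, 154.0], 0.84), ([186.0, 157.0], 0.6), ([171.0, 185.0], 0.48)]
key_tip [([172.0, 183.0], 0.61), ([188.0, 158.0], 0.59), ([207.0, 148.0], 0.54)]
hole_mouth [([252.0, 248.0], 0.85)]
wrist bar [[253.4328335  253.15025119]]  tip [[253.8022851  188.21909937]]  hole [[-78.50013066  38.11077226]]
key_bar [([356.0, 81.0], 0.91), ([255.0, 230.0], 0.67), ([393.0, 215.0], 0.63)]
key_tip [([353.0, 79.0], 0.92), ([255.0, 231.0], 0.88), ([394.0, 214.0], 0.81)]
hole_mouth [([39.0, 82.0], 0.79), ([254.0, 162.0], 0.6)]
```

View pics/d.png

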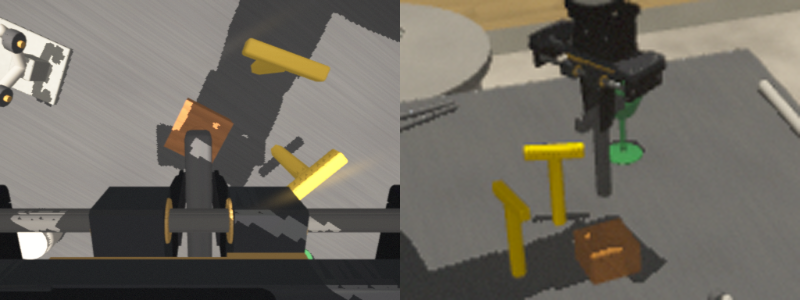

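The key hangs upright between the pads, clear of the stand. Next I move toward the boss and stop 60 mm short to look.

>>> {"name": "move_arm", "arguments": {"commands": [[[0.08,-0.33,0],-0.25,-1],[[0.15,-0.66,0],-0.5,-1],[[0.15,-0.66,0],-0.5,-1],[[0.15,-0.66,0],-0.5,-1],[[0.15,-0.66,0],-0.5,-1],[[0.15,-0.66,0],-0.5,-1],[[0.15,-0.66,0],-0.5,-1],[[0.15,-0.66,0],-0.5,-1],[[0.15,-0.66,0],-0.5,-1],[[0.15,-0.66,0],-0.5,-1],[[0.15,-0.66,0],-0.5,-1],[[0.15,-0.66,0],-0.5,-1],[[0.15,-0.66,0],-0.5,-1],[[0.15,-0.66,0],-0.5,-1],[[0.15,-0.66,0],-0.5,-1],[[0.08,-0.33,0],-0.25,-1],[[0,0,0],0,-1],[[0,0,0],0,-1],[[0,0,0],0,-1],[[0,0,0],0,-1]]}}

```text
t: 9.28
eef_pos: [558.1, -119.4, 431.2]
tcp_rot: [3.141, -0.0, 3.118]
ft_force: [-0.2, -0.1, -6.1]
opening: 0.195
grip_force: 30.0
```

```bash
python3 - <<'E'
from h import *
s=env.state();print(s["eef_pos"],s["tcp_rot"],s["opening"],s["joints"])
P={n:read_camera(n) for n in("side","wrist")}
e=np.array(s["eef_pos"])
for n in P:
  print(n,"bar",proj(P[n],e-[0,0,171])," tip",proj(P[n],e-[0,0,301])," hole",proj(P[n],[559.3,-180.5,50]))
  print([(np.round(r["at"]).tolist(),round(r["confidence"],2)) for r in search_frame("hole_mouth",P[n])][:4])
I=P["wrist"]["image"]; u,v=proj(P["wrist"],[559.3,-180.5,50])[0].astype(int)
g=cv2.resize(I,(400,300))
x0,y0=max(u-40,0),max(v-40,0);print(x0,y0)
S=P["side"]["image"]; u,v=proj(P["side"],[559.3,-160,80])[0].astype(int);print(u-50,v-60)
save("pics/e.png",np.vstack([np.hstack([g,0*g]),np.hstack([cv2.resize(I[y0:y0+80,x0:x0+80],(300,300),interpolation=2),cv2.resize(S[v-60:v+60,u-50:u+150],(500,300),interpolation=2)])]))
E
```

```text
[ 558.14978872 -119.41097008  431.22180795] [ 3.14130597e+00 -1.31371511e-04  3.11798994e+00] 0.19514416015831562 [-3.26511313e-01  3.87382597e-01  1.66054451e+00  2.63890060e-04
  1.09387647e+00 -1.87382607e+00]
side bar [[257.61672185 183.33419415]]  tip [[256.28850921 217.42326426]]  hole [[263.15427681 249.09424541]]
[([253.0, 248.0], 0.81)]
wrist bar [[253.24386718 252.48720207]]  tip [[253.76050578 187.66302257]]  hole [[199.73484377 172.00232113]]
[([248.0, 157.0], 0.56)]
159 132
211 177
```

View pics/e.png

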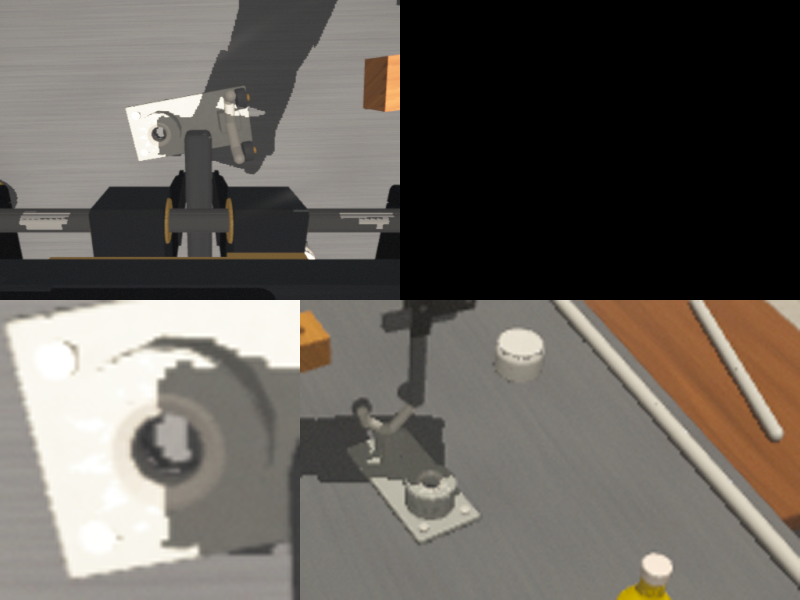

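The boss's countersink ring is centred at wrist ≈ (204,171) (predicted (200,172)); side view shows the hole at (264,249), as predicted. I'll look from nearer, with the hole ahead of the key.

>>> {"name": "move_arm", "arguments": {"commands": [[[-0.4,-0.5,0],0,-1],[[-0.4,-0.5,0],0,-1],[[-0.4,-0.5,0],0,-1],[[-0.27,-0.43,0],0,-1],[[0,0,-0.5],0,-1],[[0,0,-0.5],0,-1],[[0,0,-0.5],0,-1],[[0,0,-0.5],0,-1],[[0,0,0],0,-1],[[0,0,0],0,-1],[[0,0,0],0,-1]]}}

```text
t: 10.4
eef_pos: [514.5, -178.1, 372.0]
tcp_rot: [-3.141, 0.001, 3.117]
ft_force: [0.1, 0.7, -6.2]
opening: 0.194
grip_force: 30.0
```

```bash
python3 - <<'E'
from h import *
s=env.state();print(s["eef_pos"],s["tcp_rot"])
P={n:read_camera(n) for n in("side","wrist")}
e=np.array(s["eef_pos"]);o=[]
for n,sc in(("wrist",3),("side",5)):
  I=P[n]["image"];q=proj(P[n],[[558,-179,50],e-[0,0,301]]);m=q.mean(0).astype(int);h=int(200/sc)
  x0,y0=max(m[0]-h,0),max(m[1]-h,0);print(n,"hole,tip",q.tolist(),"crop",x0,y0,sc)
  o.append(cv2.resize(I[y0:y0+2*h,x0:x0+2*h],(400,400),interpolation=2))
save("pics/f.png",np.hstack(o))
E
```

```text
[ 514.50362788 -178.06754518  372.00326296] [-3.14122988e+00  9.74757504e-04  3.11708670e+00]
wrist hole,tip [[254.1760450172101, 224.6786957422611], [254.02431487689424, 187.2396789063935]] crop 188 139 3
side hole,tip [[262.5829719284717, 248.87330486394754], [249.54258714041157, 247.14607130521614]] crop 216 208 5
```

View pics/f.png

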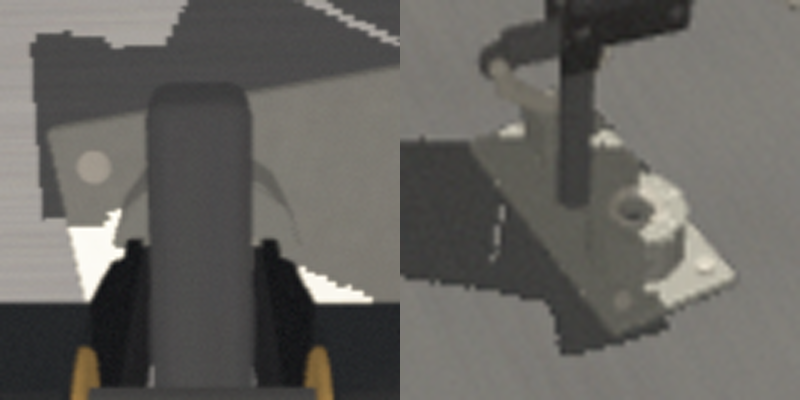

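The key hides the hole from the wrist camera (image-up is −x); in the side view the foot is at ≈(250,249), hole at (263,249.6), as predicted. I'll pass beyond the hole instead.

>>> {"name": "move_arm", "arguments": {"commands": [[[0.4,0,0],0,-1],[[0.5,0,0],0,-1],[[0.5,0,0],0,-1],[[0.5,0,0],0,-1],[[0.5,0,0],0,-1],[[0.5,0,0],0,-1],[[0.3,0,0],0,-1],[[0,0,0],0,-1],[[0,0,0],0,-1],[[0,0,0],0,-1]]}}

```text
t: 11.33
eef_pos: [609.7, -178.0, 371.2]
tcp_rot: [3.141, -0.001, 3.117]
ft_force: [0.1, 0.1, -5.9]
opening: 0.197
grip_force: 30.0
```

```bash
python3 - <<'E'
from h import *
s=env.state();print(s["eef_pos"],s["tcp_rot"])
w=read_camera("wrist")
e=np.array(s["eef_pos"])
I=w["image"];q=proj(w,[[558,-178,50],e-[0,0,301]]);print(q.tolist())
x0,y0=193,70;print([onz(w,(253,y),50).round(1).tolist() for y in (130,140)])
save("pics/g.png",cv2.resize(I[y0:y0+120,x0:x0+120],(600,600),interpolation=2))
E
```

```text
[ 609.65091701 -178.02320852  371.24433002] [ 3.14139771e+00 -5.47865241e-04  3.11682866e+00]
[[252.47121752805907, 127.16147889939847], [253.78980380968972, 187.91075377420478]]
[[560.5, -177.6, 50.0], [569.6, -177.8, 50.0]]
```

View pics/g.png

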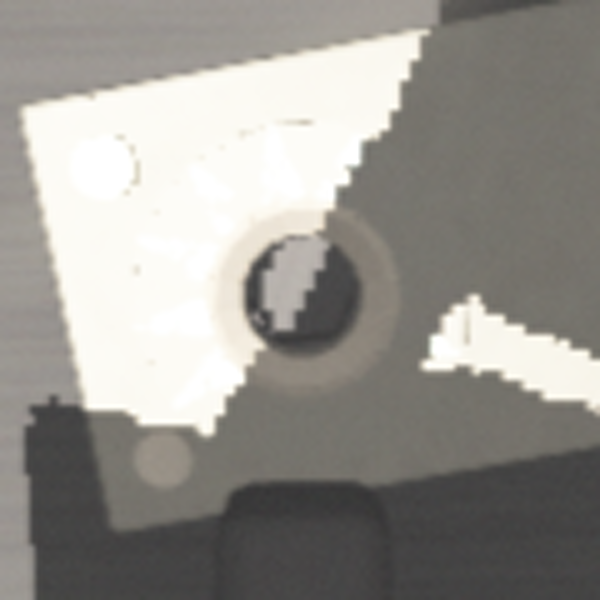

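The ring of the hole is centred at (254.2,130), its dark bore at (253.5,128.8); what covers row ≥166 is the bar's end (16 mm wide at z≈200), not the foot.

```bash
python3 - <<'E'
from h import *
w=read_camera("wrist");s=env.state();e=np.array(s["eef_pos"]);y=s["tcp_rot"][2];c=np.array([np.cos(y),np.sin(y),0]);n=np.array([-c[1],c[0],0])
print(onz(w,(254.2,130),50),onz(w,(253.5,128.8),45))
for dz in(-181,-161): print(dz,proj(w,[e+[0,0,dz]+45*c+8*n,e+[0,0,dz]+45*c-8*n]).round(1).tolist())
I=cv2.cvtColor(w["image"],cv2.COLOR_RGB2GRAY).astype(int)
print(I[160:178,254]); print(I[172,228:282]); print(I[180,228:282])
E
```

```text
[ 560.59593599 -176.55449045   50.        ] [ 559.87983399 -177.18709891   45.        ]
-181 [[237.2, 160.8], [269.4, 160.8]]
-161 [[234.8, 168.6], [271.4, 168.6]]
[115 116 115 116 113 110  75  58  57  57  58  59  60  65  67  69  69  68]
[115 115 114 114 113 111 104 104  98  84  60  56  55  59  58  58  60  60
  60  58  59  58  59  59  62  60  60  59  57  62  62  62  59  60  61  62
  61  57  58  59  58  61  64  68  70  67  69  67  68  69  69  69  67  67]
[68 67 68 67 66 65 65 63 60 62 65 65 67 66 70 70 70 72 69 72 70 69 69 70
 72 69 71 69 71 70 70 70 70 69 71 72 70 72 69 66 65 63 63 63 65 69 68 68
 67 69 68 66 70 69]
```

The bar's end sits 2.2 mm toward +x of where a centred grip would have it, which matches the side view. So I aim the TCP at (557.8, −177).

>>> {"name": "move_arm", "arguments": {"commands": [[[-0.33,0.03,0],0,-1],[[-0.4,0,0],0,-1],[[-0.4,0,0],0,-1],[[-0.4,0,0],0,-1],[[-0.2,0,0],0,-1],[[0,0,0],0,-1],[[0,0,-0.2],0,-1],[[0,0,-0.2],0,-1],[[0,0,-0.2],0,-1],[[0,0,-0.1],0,-1],[[0,0,0],0,-1],[[0,0,0],0,-1]]}}

```text
t: 12.43
eef_pos: [558.6, -177.2, 349.7]
tcp_rot: [3.141, -0.001, 3.117]
ft_force: [0.7, 0.9, -6.6]
opening: 0.198
grip_force: 30.0
```

>>> {"name": "move_arm", "arguments": {"commands": [[[-0.02,0,-0.03],0,-1],[[0,0,-0.03],0,-1],[[0,0,-0.03],0,-1],[[0,0,-0.03],0,-1],[[0,0,0],0,-1]]}}

```text
t: 12.85
eef_pos: [557.7, -177.2, 346.5]
tcp_rot: [3.141, -0.0, 3.117]
ft_force: [-0.4, -0.0, -6.4]
opening: 0.194
grip_force: 30.0
```

>>> {"name": "move_arm", "arguments": {"commands": [[[0,0,-0.03],0,-1],[[0,0,-0.03],0,-1],[[0,0,0],0,-1]]}}

```text
t: 13.1
eef_pos: [557.7, -177.2, 344.6]
tcp_rot: [3.141, -0.0, 3.117]
ft_force: [0.2, -0.1, -6.3]
opening: 0.193
grip_force: 30.0
```

>>> {"name": "move_arm", "arguments": {"commands": [[[0,0,-0.03],0,-1],[[0,0,-0.03],0,-1],[[0,0,0],0,-1]]}}

```text
t: 13.35
eef_pos: [557.7, -177.2, 342.8]
tcp_rot: [3.141, -0.0, 3.117]
ft_force: [0.2, -0.9, -6.2]
opening: 0.193
grip_force: 30.0
```

>>> {"name": "move_arm", "arguments": {"commands": [[[0,0,-0.05],0,-1],[[0,0,-0.05],0,-1],[[0,0,-0.03],0,-1],[[0,0,0],0,-1]]}}

```text
t: 13.68
eef_pos: [557.7, -177.2, 338.8]
tcp_rot: [3.141, -0.0, 3.117]
ft_force: [-0.6, 0.4, -6.1]
opening: 0.194
grip_force: 30.0
```

>>> {"name": "move_arm", "arguments": {"commands": [[[0,0,-0.05],0,-1],[[0,0,-0.05],0,-1],[[0,0,-0.05],0,-1],[[0,0,-0.05],0,-1],[[0,0,0],0,-1]]}}

```text
t: 14.1
eef_pos: [557.7, -177.2, 332.7]
tcp_rot: [3.141, -0.0, 3.117]
ft_force: [0.1, -0.5, -6.6]
opening: 0.192
grip_force: 30.0
```

```bash
python3 - <<'E'
from h import *
s=env.state();e=np.array(s["eef_pos"]);print(e,s["ft_force"],s["moment"])
w=read_camera("side");q=proj(w,e-[0,0,260])[0].astype(int)
save("pics/i.png",cv2.resize(w["image"][q[1]-50:q[1]+50,q[0]-60:q[0]+60],(600,500),interpolation=2))
E
```

```text
[ 557.70149343 -177.19241923  332.68977332] [ 0.12837106 -0.51108193 -6.63248922] [ 0.03113319 -0.00337469 -0.04531833]
```

View pics/i.png

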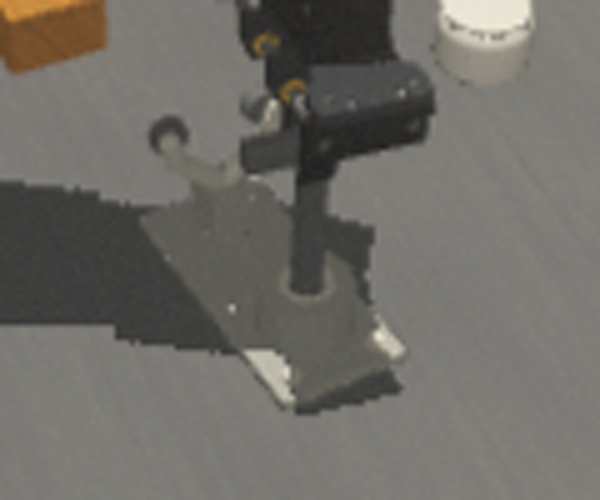

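The shaft stands in the boss's hole at (305,290) of the crop. I go on down to the screw face.

>>> {"name": "move_arm", "arguments": {"commands": [[[0,0,-0.04],0,-1],[[0,0,-0.04],0,-1],[[0,0,-0.04],0,-1],[[0,0,0],0,-1]]}}

```text
t: 14.48
eef_pos: [557.7, -177.2, 329.2]
tcp_rot: [3.141, -0.0, 3.117]
ft_force: [0.1, 0.2, -6.2]
opening: 0.196
grip_force: 30.0
```

>>> {"name": "move_arm", "arguments": {"commands": [[[0,0,-0.03],0,-1],[[0,0,-0.03],0,-1],[[0,0,0],0,-1]]}}

```text
t: 14.73
eef_pos: [558.0, -177.3, 328.5]
tcp_rot: [-3.141, 0.002, 3.117]
ft_force: [-0.1, 0.2, 3.2]
opening: 0.193
grip_force: 30.0
```

>>> {"name": "move_arm", "arguments": {"commands": [[[0,0,-0.01],-0.4,-1],[[0,0,0],-0.4,-1],[[0,0,0],-0.4,-1],[[0,0,0],-0.4,-1],[[0,0,0],-0.4,-1],[[0,0,0],0,-1]]}}

```text
t: 15.23
eef_pos: [557.8, -177.2, 327.7]
tcp_rot: [-3.142, 0.001, 2.955]
ft_force: [0.2, 0.7, 0.5]
opening: 0.196
grip_force: 30.0
```

```bash
cat > s.py <<'E'
from h import *
s=env.state();print(np.round(s["eef_pos"],2),np.round(s["tcp_rot"],3),np.round(s["ft_force"],1),np.round(s["moment"],2),round(s["opening"],3),s["joints"][5])
E
python3 s.py
```

```text
[ 557.81 -177.19  327.69] [-3.142e+00  1.000e-03  2.955e+00] [0.2 0.7 0.5] [ 0.1   0.02 -0.03] 0.196 -1.8051268005279564
```

>>> {"name": "move_arm", "arguments": {"commands": [[[0,0,-0.03],0,-1],[[0,0,-0.01],0,-1],[[0,0,0],0,-1]]}}

```text
t: 15.48
eef_pos: [557.9, -177.2, 326.8]
tcp_rot: [-3.141, 0.001, 2.958]
ft_force: [-0.7, 0.9, 5.6]
opening: 0.192
grip_force: 30.0
```

>>> {"name": "move_arm", "arguments": {"commands": [[[0,0,0],-0.4,-1],[[0,0,0],-0.4,-1],[[0,0,0],-0.4,-1],[[0,0,0],0,-1]]}}

```text
t: 15.82
eef_pos: [557.7, -177.2, 325.9]
tcp_rot: [3.141, -0.0, 2.86]
ft_force: [0.4, 0.7, -1.7]
opening: 0.195
grip_force: 30.0
```

```bash
python3 s.py
```

```text
[ 557.71 -177.16  325.94] [ 3.141 -0.     2.86 ] [ 0.4  0.7 -1.7] [ 0.13 -0.02 -0.05] 0.195 -1.7100190276461475
```

>>> {"name": "move_arm", "arguments": {"commands": [[[0,0,-0.03],0,-1],[[0,0,0],0,-1],[[0,0,0],0,-1]]}}

```text
t: 16.07
eef_pos: [557.7, -177.2, 325.1]
tcp_rot: [3.141, -0.0, 2.862]
ft_force: [0.2, 1.1, -2.3]
opening: 0.194
grip_force: 30.0
```

>>> {"name": "move_arm", "arguments": {"commands": [[[0,0,-0.03],0,-1],[[0,0,-0.03],0,-1],[[0,0,-0.03],0,-1],[[0,0,0],0,-1]]}}

```text
t: 16.4
eef_pos: [557.8, -177.2, 322.6]
tcp_rot: [3.142, 0.0, 2.861]
ft_force: [0.1, 0.5, 2.3]
opening: 0.199
grip_force: 30.0
```

```bash
python3 s.py
```

```text
[ 557.78 -177.2   322.64] [3.142 0.    2.861] [0.1 0.5 2.3] [ 0.18 -0.05 -0.05] 0.199 -1.7106497495731274
```

```bash
python3 - <<'E'
from h import *
w=read_camera("wrist");s=env.state();e=np.array(s["eef_pos"]);y=s["tcp_rot"][2];c=np.array([np.cos(y),np.sin(y),0]);n=np.array([-c[1],c[0],0])
for up in(0,6):
 for dz in(-181,-161): print(up,dz,proj(w,[e+[0,0,dz+up]+42.7*c+8*n,e+[0,0,dz+up]+42.7*c-8*n]).round(1).tolist())
save("pics/j.png",cv2.resize(w["image"][130:290,170:340],(680,600),interpolation=2))
E
```

```text
0 -181 [[237.3, 165.2], [269.4, 165.2]]
0 -161 [[235.0, 173.6], [271.4, 173.6]]
6 -181 [[236.7, 167.5], [270.0, 167.5]]
6 -161 [[234.1, 176.6], [272.1, 176.6]]
```

View pics/j.png

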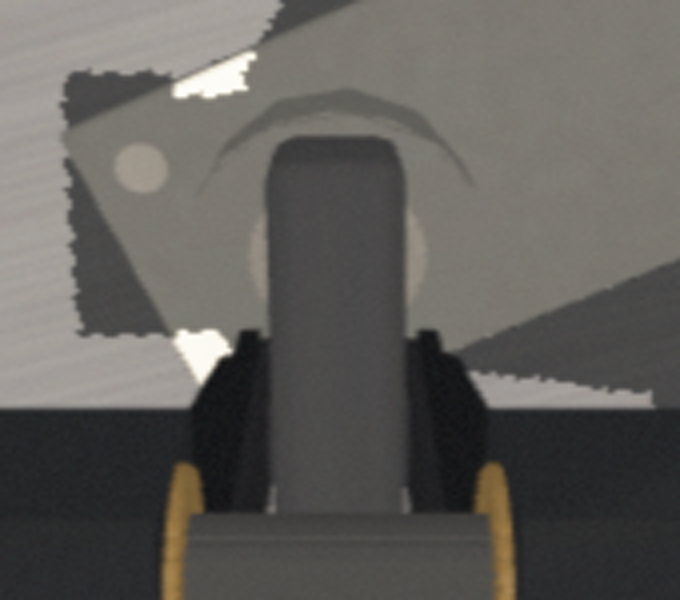

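The bar's end edges are at rows ≈166 and 174, as for no slip in the pads, so the key really has entered the socket by about 6 mm. I press on gently.

>>> {"name": "move_arm", "arguments": {"commands": [[[0,0,-0.03],0,-1],[[0,0,-0.03],0,-1],[[0,0,-0.03],0,-1],[[0,0,0],0,-1]]}}

```text
t: 16.78
eef_pos: [557.8, -177.3, 320.1]
tcp_rot: [3.142, 0.001, 2.861]
ft_force: [0.2, 1.0, 4.7]
opening: 0.198
grip_force: 30.0
```

```bash
python3 s.py
```

```text
[ 557.81 -177.27  320.09] [3.142e+00 1.000e-03 2.861e+00] [0.2 1.  4.7] [ 0.26  0.01 -0.07] 0.198 -1.7105830462099882
```

```bash
cat > slip.py <<'E'
from h import *
w=read_camera("wrist");I=cv2.cvtColor(w["image"],cv2.COLOR_RGB2GRAY).astype(int)
print(I[160:182,250:258].mean(1).round())
for r in(190,200,205): print(r,I[r,228:244],I[r,264:282])
# bar end corners by length scale: image of a bar point 
s=env.state();e=np.array(s["eef_pos"])
E
python3 slip.py
```

```text
[111. 114. 120. 121. 121. 117.  81.  62.  62.  61.  62.  62.  63.  68.
  71.  73.  74.  74.  74.  75.  74.  74.]
190 [119 120 120 121 123 126 138 140 123  73  71  68  71  72  74  75] [ 74  74  72  70  70  67  67 101 143 144 133 124 121 120 121 122 122 121]
200 [120 121 121 122 132 137 138 137 120  75  69  71  71  71  72  74] [ 75  75  73  72  68  68  73 105 136 139 139 137 135 125 120 121 120 120]
205 [119 119 121 120 124 133 139 138 123  83  70  69  70  73  74  74] [ 72  75  72  70  69  67  75 104 138 140 142 135 125 121 121 120 119 120]
```

No slip at all: the edges are at the same rows, so the key is really descending.

>>> {"name": "move_arm", "arguments": {"commands": [[[0,0,-0.03],0,-1],[[0,0,-0.03],0,-1],[[0,0,-0.03],0,-1],[[0,0,0],0,-1]]}}

```text
t: 17.17
eef_pos: [557.9, -177.3, 317.7]
tcp_rot: [-3.142, 0.001, 2.861]
ft_force: [0.3, 1.0, 8.7]
opening: 0.198
grip_force: 30.0
```

>>> {"name": "move_arm", "arguments": {"commands": [[[0,0,-0.03],0,-1],[[0,0,-0.03],0,-1],[[0,0,0],0,-1]]}}

```text
t: 17.42
eef_pos: [558.0, -177.3, 316.1]
tcp_rot: [-3.141, 0.002, 2.861]
ft_force: [0.2, 1.6, 9.7]
opening: 0.197
grip_force: 30.0
```

```bash
python3 s.py; python3 slip.py | head -2
```

```text
[ 557.96 -177.29  316.15] [-3.141e+00  2.000e-03  2.861e+00] [0.2 1.6 9.7] [ 0.25  0.   -0.11] 0.197 -1.7105424979431463
[107. 113. 118. 122. 121. 119.  93.  64.  61.  62.  62.  63.  63.  66.
  70.  72.  73.  74.  74.  75.  75.  75.]
```

>>> {"name": "move_arm", "arguments": {"commands": [[[0,0,-0.03],0,-1],[[0,0,-0.02],0,-1],[[0,0,0],0,-1],[[0,0,0],0,-1]]}}

```text
t: 17.8
eef_pos: [558.0, -177.3, 315.1]
tcp_rot: [-3.141, 0.003, 2.861]
ft_force: [1.0, 1.0, 13.6]
opening: 0.195
grip_force: 30.0
```

>>> {"name": "move_arm", "arguments": {"commands": [[[0,0,0.02],-0.4,-1],[[0,0,0],-0.4,-1],[[0,0,0],-0.4,-1],[[0,0,0],-0.4,-1],[[0,0,0],-0.4,-1],[[0,0,0],0,-1]]}}

```text
t: 18.3
eef_pos: [557.9, -177.2, 315.1]
tcp_rot: [3.141, 0.001, 2.699]
ft_force: [-0.1, 0.5, 7.4]
opening: 0.192
grip_force: 30.0
```

```bash
python3 s.py
```

```text
[ 557.9  -177.24  315.07] [3.141e+00 1.000e-03 2.699e+00] [-0.1  0.5  7.4] [ 0.3 -0.1  0.1] 0.192 -1.5487142796178106
```

>>> {"name": "move_arm", "arguments": {"commands": [[[0,0,0],-0.4,-1],[[0,0,0],-0.4,-1],[[0,0,0],-0.4,-1],[[0,0,0],-0.4,-1],[[0,0,0],-0.4,-1],[[0,0,0],-0.4,-1],[[0,0,0],-0.4,-1]]}}

```text
t: 18.88
eef_pos: [558.0, -177.1, 315.1]
tcp_rot: [3.141, 0.001, 2.476]
ft_force: [0.4, 1.4, 8.7]
opening: 0.194
grip_force: 30.0
```

```bash
python3 s.py
```

```text
[ 557.98 -177.12  315.06] [3.141e+00 1.000e-03 2.476e+00] [0.4 1.4 8.7] [ 0.5  -0.23  0.29] 0.194 -1.3254019877061898
```

>>> {"name": "move_arm", "arguments": {"commands": [[[0.01,0.03,0],-0.1,-1],[[0.01,0.02,0],-0.3,-1],[[0,0,0],-0.4,-1],[[0,0,0],-0.4,-1]]}}

```text
t: 19.22
eef_pos: [558.5, -175.9, 315.1]
tcp_rot: [3.142, 0.002, 2.38]
ft_force: [-0.2, -0.5, 7.6]
opening: 0.195
grip_force: 30.0
```

```bash
python3 s.py
```

```text
[ 558.47 -175.89  315.08] [3.142e+00 2.000e-03 2.380e+00] [-0.2 -0.5  7.6] [-0.13  0.08  0.14] 0.195 -1.2266352240005947
```

>>> {"name": "move_arm", "arguments": {"commands": [[[0,0.01,0],-0.4,-1],[[0.01,0,0],-0.4,-1],[[0,0,0],-0.4,-1]]}}

```text
t: 19.47
eef_pos: [558.8, -175.6, 315.1]
tcp_rot: [3.142, 0.002, 2.284]
ft_force: [0.5, -0.8, 7.8]
opening: 0.197
grip_force: 30.0
```

```bash
python3 s.py
```

```text
[ 558.75 -175.63  315.06] [3.142e+00 2.000e-03 2.284e+00] [ 0.5 -0.8  7.8] [-0.32  0.14  0.2 ] 0.197 -1.1299256831605278
```

>>> {"name": "move_arm", "arguments": {"commands": [[[0,-0.01,0],-0.4,-1],[[0,0,0],-0.4,-1],[[0,0,0],-0.4,-1]]}}

```text
t: 19.72
eef_pos: [558.8, -175.8, 315.1]
tcp_rot: [3.141, 0.002, 2.188]
ft_force: [-0.3, -0.3, 9.2]
opening: 0.195
grip_force: 30.0
```

```bash
python3 s.py
```

```text
[ 558.78 -175.85  315.08] [3.141e+00 2.000e-03 2.188e+00] [-0.3 -0.3  9.2] [-0.07  0.04  0.23] 0.195 -1.0344306456091865
```

>>> {"name": "move_arm", "arguments": {"commands": [[[0,0,0],-0.3,-1],[[0.01,0.01,0],-0.3,-1],[[0,0,0],-0.2,-1]]}}

```text
t: 19.97
eef_pos: [559.0, -175.6, 315.1]
tcp_rot: [3.141, 0.001, 2.124]
ft_force: [-0.8, -1.1, 8.3]
opening: 0.194
grip_force: 30.0
```

```bash
python3 s.py
```

```text
[ 559.05 -175.57  315.07] [3.141e+00 1.000e-03 2.124e+00] [-0.8 -1.1  8.3] [-0.21  0.18  0.21] 0.194 -0.969943480315075
```

>>> {"name": "move_arm", "arguments": {"commands": [[[0,0,0],-0.3,-1],[[0,0,0],-0.3,-1],[[0,0,0],-0.2,-1]]}}

```text
t: 20.22
eef_pos: [559.0, -175.6, 315.1]
tcp_rot: [3.141, 0.002, 2.06]
ft_force: [-0.5, -1.1, 7.9]
opening: 0.197
grip_force: 30.0
```

```bash
python3 s.py
```

```text
[ 559.04 -175.6   315.09] [3.141e+00 2.000e-03 2.060e+00] [-0.5 -1.1  7.9] [-0.21  0.14  0.19] 0.197 -0.9059780084349686
```

>>> {"name": "move_arm", "arguments": {"commands": [[[0,0,0],-0.3,-1],[[0,0,0],-0.3,-1],[[0,0,0],-0.2,-1]]}}

```text
t: 20.47
eef_pos: [559.1, -175.6, 315.1]
tcp_rot: [3.141, 0.001, 1.996]
ft_force: [-0.4, -0.8, 7.7]
opening: 0.199
grip_force: 30.0
```

```bash
python3 s.py
```

```text
[ 559.08 -175.57  315.05] [3.141e+00 1.000e-03 1.996e+00] [-0.4 -0.8  7.7] [-0.18  0.04  0.22] 0.199 -0.8419497264039287
```

>>> {"name": "move_arm", "arguments": {"commands": [[[0,0,0],-0.3,-1],[[0,0,0],-0.3,-1],[[0,0,0],-0.2,-1]]}}

```text
t: 20.72
eef_pos: [559.1, -175.6, 315.1]
tcp_rot: [3.141, 0.001, 1.932]
ft_force: [-1.0, 0.4, 7.8]
opening: 0.197
grip_force: 30.0
```

```bash
python3 s.py
```

```text
[ 559.11 -175.57  315.06] [3.141e+00 1.000e-03 1.932e+00] [-1.   0.4  7.8] [-0.12 -0.01  0.19] 0.197 -0.7779927495625628
```

>>> {"name": "move_arm", "arguments": {"commands": [[[0,0,0],-0.3,-1],[[0,0,0],-0.3,-1],[[0,0,0],-0.2,-1]]}}

```text
t: 20.97
eef_pos: [559.1, -175.6, 315.1]
tcp_rot: [3.14, 0.001, 1.868]
ft_force: [0.2, 0.1, 7.0]
opening: 0.199
grip_force: 30.0
```

```bash
python3 s.py
```

```text
[ 559.14 -175.56  315.06] [3.140e+00 1.000e-03 1.868e+00] [0.2 0.1 7. ] [-0.08 -0.07  0.16] 0.199 -0.7139670415946294
```

>>> {"name": "move_arm", "arguments": {"commands": [[[0,0,0],-0.3,-1],[[0,0,0],-0.3,-1],[[0,0,0],-0.2,-1]]}}

```text
t: 21.22
eef_pos: [559.2, -175.6, 315.1]
tcp_rot: [3.14, 0.001, 1.804]
ft_force: [1.2, -0.5, 7.2]
opening: 0.197
grip_force: 30.0
```

```bash
python3 s.py
```

```text
[ 559.17 -175.55  315.05] [3.140e+00 1.000e-03 1.804e+00] [ 1.2 -0.5  7.2] [-0.06 -0.15  0.23] 0.197 -0.6499304823155758
```

>>> {"name": "move_arm", "arguments": {"commands": [[[0.01,0,0],-0.3,-1],[[0,0,0],-0.3,-1],[[0,0,0],-0.2,-1]]}}

```text
t: 21.47
eef_pos: [559.4, -175.6, 315.0]
tcp_rot: [3.14, 0.001, 1.74]
ft_force: [-0.0, -0.3, 7.5]
opening: 0.191
grip_force: 30.0
```

```bash
python3 s.py
```

```text
[ 559.42 -175.57  315.05] [3.14e+00 1.00e-03 1.74e+00] [-0.  -0.3  7.5] [-0.11  0.01  0.19] 0.191 -0.5857748567345351
```

>>> {"name": "move_arm", "arguments": {"commands": [[[0,0,0],-0.2,-1],[[0,0,0],-0.2,-1],[[0,0,0],-0.2,-1]]}}

```text
t: 21.72
eef_pos: [559.4, -175.6, 315.1]
tcp_rot: [3.14, 0.001, 1.693]
ft_force: [-0.2, -0.7, 7.4]
opening: 0.196
grip_force: 30.0
```

```bash
python3 s.py; python3 slip.py
```

```text
[ 559.44 -175.55  315.08] [3.140e+00 1.000e-03 1.693e+00] [-0.2 -0.7  7.4] [-0.15 -0.08  0.22] 0.196 -0.5382212484438551
[100. 106. 114. 123. 124. 121.  83.  64.  63.  63.  63.  64.  66.  70.
  72.  74.  75.  76.  76.  77.  76.  76.]
190 [121 124 123 124 124 127 121  93  71  70  71  72  74  76  77  76] [ 75  74  72  68  70  84 119 146 148 143 134 125 123 122 124 124 124 123]
200 [122 124 124 134 144 144 135 106  73  69  70  71  73  74  78  76] [ 75  73  74  69  69  81 115 139 140 142 144 147 141 130 124 124 123 124]
205 [123 123 124 128 136 142 142 122  76  71  69  71  74  73  76  78] [ 77  73  71  71  70  76 105 137 142 143 144 141 133 124 124 124 123 123]
```

>>> {"name": "move_arm", "arguments": {"commands": [[[0,0,0],-0.2,-1],[[0,0,0],-0.2,-1],[[0,0,0],-0.2,-1]]}}

```text
t: 22.02
eef_pos: [559.5, -175.6, 315.1]
tcp_rot: [3.14, 0.001, 1.645]
ft_force: [1.1, 0.2, 7.1]
opening: 0.194
grip_force: 30.0
```

```bash
python3 s.py
```

```text
[ 559.46 -175.56  315.07] [3.140e+00 1.000e-03 1.645e+00] [1.1 0.2 7.1] [-0.13 -0.12  0.18] 0.194 -0.49020163297851455
```

>>> {"name": "move_arm", "arguments": {"commands": [[[0,0,0],-0.2,-1],[[0,0,0],-0.2,-1],[[0,0,0],-0.2,-1]]}}

```text
t: 22.27
eef_pos: [559.5, -175.6, 315.1]
tcp_rot: [3.14, 0.001, 1.597]
ft_force: [0.5, 0.2, 6.8]
opening: 0.193
grip_force: 30.0
```

```bash
python3 s.py
```

```text
[ 559.49 -175.56  315.07] [3.140e+00 1.000e-03 1.597e+00] [0.5 0.2 6.8] [-0.17 -0.22  0.36] 0.193 -0.44229047895901336
```

>>> {"name": "move_arm", "arguments": {"commands": [[[0,0,0],-0.2,-1],[[0,0,0],0,-1]]}}

```text
t: 22.43
eef_pos: [559.5, -175.6, 315.1]
tcp_rot: [3.14, 0.001, 1.581]
ft_force: [1.0, 0.9, 7.2]
opening: 0.197
grip_force: 30.0
```

```bash
python3 s.py
```

```text
[ 559.5  -175.56  315.08] [3.140e+00 1.000e-03 1.581e+00] [1.  0.9 7.2] [-0.15 -0.17  0.37] 0.197 -0.4262309044862592
```

>>> {"name": "move_arm", "arguments": {"commands": [[[0,0,0],-0.2,-1],[[0,0,0],-0.2,-1],[[0,0,0],0,-1]]}}

```text
t: 22.68
eef_pos: [559.5, -175.6, 315.1]
tcp_rot: [3.14, 0.001, 1.549]
ft_force: [0.8, -0.2, 6.7]
opening: 0.193
grip_force: 30.0
```

```bash
python3 s.py
```

```text
[ 559.52 -175.55  315.06] [3.140e+00 1.000e-03 1.549e+00] [ 0.8 -0.2  6.7] [-0.18 -0.21  0.49] 0.193 -0.3944853966833703
```

>>> {"name": "move_arm", "arguments": {"commands": [[[0,0,0],-0.3,-1],[[0,0,0],-0.3,-1],[[0,0,0],0,-1]]}}

```text
t: 22.93
eef_pos: [559.5, -175.6, 315.1]
tcp_rot: [3.14, 0.001, 1.501]
ft_force: [1.4, -0.2, 7.4]
opening: 0.197
grip_force: 30.0
```

```bash
python3 s.py; python3 slip.py
```

```text
[ 559.52 -175.57  315.08] [3.140e+00 1.000e-03 1.501e+00] [ 1.4 -0.2  7.4] [-0.14 -0.15  0.55] 0.197 -0.34588853756077187
[100. 105. 118. 118. 124. 118.  78.  64.  63.  63.  64.  64.  66.  70.
  74.  75.  76.  76.  76.  77.  77.  77.]
190 [114  88  71  69  72  75  73  77  77  76  79  77  76  77  78  78] [102 132 135 137 137 138 142 145 146 147 141 128 125 125 124 124 124 124]
200 [124 119  99  69  70  72  74  76  77  77  76  78  77  77  79  79] [ 64  62  73  97 117 140 142 143 141 142 143 146 142 132 126 124 124 124]
205 [124 120 113  85  73  71  72  74  76  76  76  77  78  78  76  79] [ 66  63  72 107 141 146 145 145 145 146 144 142 134 129 125 125 125 125]
```

Past yaw ≈1.60 the bar no longer follows the tool (its end has shifted about 6 px, ≈0.1 rad) and the moment rose from 0.2 to 0.55 N m: the screw is at its stop. I let go and withdraw upward.

>>> {"name": "move_arm", "arguments": {"commands": [[[0,0,0],0,0],[[0,0,0],0,0],[[0,0,0],0,0],[[0,0,0],0,0],[[0,0,0],0,0],[[0,0,0],0,0],[[0,0,0],0,0],[[0,0,0],0,0]]}}

```text
t: 23.65
eef_pos: [559.2, -175.4, 314.4]
tcp_rot: [3.142, -0.0, 1.501]
ft_force: [0.3, -0.4, -0.3]
opening: 0.499
grip_force: 0.0
```

```bash
python3 s.py
```

```text
[ 559.25 -175.4   314.39] [ 3.142 -0.     1.501] [ 0.3 -0.4 -0.3] [-0.05  0.04  0.  ] 0.499 -0.34664724975585776
```

>>> {"name": "move_arm", "arguments": {"commands": [[[0,0,0.1],0,0],[[0,0,0.3],0,0],[[0,0,0.5],0,0],[[0,0,0.5],0,0],[[0,0,0.5],0,0],[[0,0,0.5],0,0],[[0,0,0.5],0,0],[[0,0,0.5],0,0],[[0,0,0.5],0,0],[[0,0,0],0,0],[[0,0,0],0,0]]}}

```text
t: 24.57
eef_pos: [559.0, -175.3, 432.3]
tcp_rot: [3.14, 0.001, 1.501]
ft_force: [-1.2, 0.8, -0.2]
opening: 0.502
grip_force: 0.0
```

```bash
python3 - <<'E'
from h import *
s=env.state();print(s["eef_pos"],s["t"],s["ft_force"])
w=read_camera("side");v=read_camera("wrist");q=proj(w,[[560,-177,144],[560,-177,50]]);print(q-[200,170])
save("pics/k.png",np.hstack([cv2.resize(w["image"][170:290,200:320],(400,400),interpolation=2),cv2.resize(v["image"][:,64:448],(400,400))]))
E
```

```text
[ 559.0273971  -175.30149759  432.26429003] 24.5667 [-1.16342128  0.77386939 -0.17364559]
[[64.16846675 55.56108317]
 [62.93171379 78.29066611]]
```

View pics/k.png

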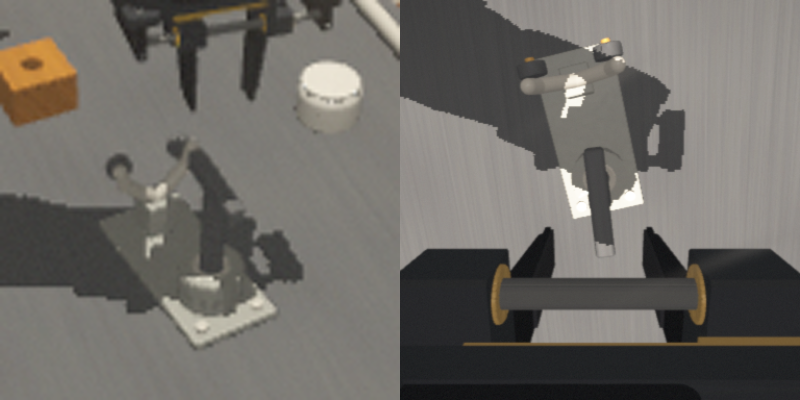

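The key stands upright in the boss, bar centre at about (64.5,53.5) in side-crop pixels against (64,55.5) expected when home. The gripper is clear and the tin is untouched.

```bash
python3 -c "
from cell import env
print(env.job_done())"
```

```text
the job is handed in; nothing more can be done
None
```

I handed the job in: the screw was tightened clockwise to its stop with no forcing (twist no more than about 0.55 N m), and the hex key is left standing fully home in the socket with the gripper clear; the goblet, tin and bottle were not touched.

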